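# Fold a row of vial lids shut with one run of the fingertips

### The job

Run your fingertips lightly along the row of vials, from the end of the rack with the blue plate to the plain white end, so that the five open orange lids fold down one after the other and all lie flat shut. Be gentle: do not lift, tip or shove the rack, and leave the tip box, the jar and the label roll alone.

Things in the scene. Friction and masses are not known exactly. Their poses are not given: they have to be found in the camera images.
- rack: White plastic rack, 244 x 56 mm, about 1.2 kg, standing free, with five grey vials fixed in one row. Origin: centre of its underside, on the bench. x runs along the row from the blue-plate end to the plain white end, z up: vials at x = -92, -46, 0, 46, 92 mm, y = 0, 30 mm in diameter, rims 70 mm up; the rack itself is 50 mm high, a shut lid's top 75 mm up.
- row_start (a point): Fixed point of the rack: over the middle of the blue plate at the first end, 125 mm from the rack's origin along -x, at the height of a shut lid's top (75 mm). Nothing is there.
- row_end (a point): Fixed point of the rack: over the middle of the plain white end, 122 mm from the rack's origin along +x, at the height of a shut lid's top (75 mm). Nothing is there.
- lid1 (a joint): Hinge angle of orange lid 1 (1 next to the blue plate, 5 at the white end). 0 = shut flat, 1.57 = upright, 1.9 = stop, leaning to the blue plate; starts at 1.2 to 1.8. The hinge lies along the rack's y, 70 mm up, 17 mm from the vial's centre on the blue-plate side, so the lid folds down towards the white end. Light hinge friction (about 0.2 N at the rim): it stays where it is left.
- lid1_top (a point): Centre of the outer face of orange lid 1, a disc 31 mm in diameter and 5 mm thick, with a thumb tab reaching 37.5 mm from the hinge; the centre lies 17 mm from the hinge line. The outer face is the one towards the blue plate while it stands open and the top when shut. Its z axis points out of that face.
- lid2 (a joint): Hinge angle of orange lid 2 (1 next to the blue plate, 5 at the white end). 0 = shut flat, 1.57 = upright, 1.9 = stop, leaning to the blue plate; starts at 1.2 to 1.8. The hinge lies along the rack's y, 70 mm up, 17 mm from the vial's centre on the blue-plate side, so the lid folds down towards the white end. Light hinge friction (about 0.2 N at the rim): it stays where it is left.
- lid2_top (a point): Centre of the outer face of orange lid 2, a disc 31 mm in diameter and 5 mm thick, with a thumb tab reaching 37.5 mm from the hinge; the centre lies 17 mm from the hinge line. The outer face is the one towards the blue plate while it stands open and the top when shut. Its z axis points out of that face.
- lid3 (a joint): Hinge angle of orange lid 3 (1 next to the blue plate, 5 at the white end). 0 = shut flat, 1.57 = upright, 1.9 = stop, leaning to the blue plate; starts at 1.2 to 1.8. The hinge lies along the rack's y, 70 mm up, 17 mm from the vial's centre on the blue-plate side, so the lid folds down towards the white end. Light hinge friction (about 0.2 N at the rim): it stays where it is left.
- lid3_top (a point): Centre of the outer face of orange lid 3, a disc 31 mm in diameter and 5 mm thick, with a thumb tab reaching 37.5 mm from the hinge; the centre lies 17 mm from the hinge line. The outer face is the one towards the blue plate while it stands open and the top when shut. Its z axis points out of that face.
- lid4 (a joint): Hinge angle of orange lid 4 (1 next to the blue plate, 5 at the white end). 0 = shut flat, 1.57 = upright, 1.9 = stop, leaning to the blue plate; starts at 1.2 to 1.8. The hinge lies along the rack's y, 70 mm up, 17 mm from the vial's centre on the blue-plate side, so the lid folds down towards the white end. Light hinge friction (about 0.2 N at the rim): it stays where it is left.
- lid4_top (a point): Centre of the outer face of orange lid 4, a disc 31 mm in diameter and 5 mm thick, with a thumb tab reaching 37.5 mm from the hinge; the centre lies 17 mm from the hinge line. The outer face is the one towards the blue plate while it stands open and the top when shut. Its z axis points out of that face.
- lid5 (a joint): Hinge angle of orange lid 5 (1 next to the blue plate, 5 at the white end). 0 = shut flat, 1.57 = upright, 1.9 = stop, leaning to the blue plate; starts at 1.2 to 1.8. The hinge lies along the rack's y, 70 mm up, 17 mm from the vial's centre on the blue-plate side, so the lid folds down towards the white end. Light hinge friction (about 0.2 N at the rim): it stays where it is left.
- lid5_top (a point): Centre of the outer face of orange lid 5, a disc 31 mm in diameter and 5 mm thick, with a thumb tab reaching 37.5 mm from the hinge; the centre lies 17 mm from the hinge line. The outer face is the one towards the blue plate while it stands open and the top when shut. Its z axis points out of that face.
- tip_box: Loose blue box of white pipette tips, 125 x 85 mm, 53 mm high, beside the rack. Origin: centre of its underside. To be left alone.
- jar: Loose small jar with yellow cap, 36 mm in diameter, 75 mm high, standing beside the rack. Origin: centre of its underside. To be left alone.
- label_roll: Loose roll of white label paper, 56 mm in diameter, 45 mm high, standing on end beside the rack. Origin: centre of its underside. To be left alone.

How it is judged:
By the outcome, as a careful person would: the job done as asked, in the order asked, and still so for the second after the job is handed in, with the robot touching nothing.
It also fails if it takes over 42 s, if anything falls off the work surface, if the arm or the gripper's body presses on something with over 40 N, if the wrist force passes 120 N, or if a joint passes its speed limit or range.

### The arm

A 6-joint arm with a two-finger parallel gripper is mounted at the origin on the work surface. World frame = base frame: x ahead of the robot, y to its left, z up, the work surface at z = 0. Lengths are in m, angles in rad, forces in N, time in s.
With the tool pointing down it reaches from about 0.25 to 0.775 m from the base axis. Payload 4 kg.
Tool frame: the origin (TCP) lies between the finger pads, 19 mm behind the fingertips; this is the grasp point; z points along the fingers, y is the line along which they close (so a half turn about z gives the same grasp; the last joint's range is limited). The gripper opens to 94 mm and grips with 3 to 60 N. Pads are 16 mm wide; open, the fingers measure 119 mm over their backs; the gripper's body (75 mm by 177 mm) begins 78 mm behind the grasp point.
Start: joints at [1.197, 0.087, 1.371, -0, 1.684, -0.103], TCP at [0.147, 0.53, 0.224] pointing down, gripper open.
Joint ranges: [-3.1, 3.1], [-0.76, 2.03], [0.27, 2.55], [-1.08, 4.22], [0.17, 2.65], [-2.57, 2.57]. Speed limits (rad/s): [2.79, 2.79, 3.14, 3.14, 3.14, 3.14].

### API

Orientations are given as [roll, pitch, yaw] about the fixed x, y, z axes, in that order (R = Rz(yaw) Ry(pitch) Rx(roll)).
In Python, from bench import robot gives the robot as it stands. The module is installed in compiled form; this text tells all that it offers.
- The arm moves only by the shell command python3 -m handwheel 'ROWS'. ROWS is JSON, a list of rows, each a list of 3 entries, a list of its own where there are three numbers: the turn, a rotation vector about the world's x, y, z in units of 90 degrees (1.0 is 90 degrees), then the shift along the world's x, y, z in units of 0.05 m (1.0 is 0.05 m), then the closure, from 0 (fully open) to 1 (shut). A call has 1 to 5 rows; each row shifts and turns the commanded pose from where the row before left it; what a row does not reach is not made up. A row lasts 1/10 s, in which the tool goes at most 50 mm and 8.59 degrees, less where a joint would pass 70% of its speed; a pose out of reach is approached as far as the arm can. A call with a number of a shift or a turn outside -1 to 1 is refused whole. A call with a gripper value outside its range is refused whole. The fingers move at their own pace and stop on an object; the grip force is fixed at half the most. Time passes only in rows, so rows that do not move let the fingers close. It gives the time, the measured TCP pose, the force, the opening and the grip force at its end, in the units of the state.
- robot.get_obs(): the state, without advancing time (a new reading comes with each control period).
- robot.snapshot(name): name is "scene" or "side" or "wrist"; returns (picture, depth): 384x512x3 uint8, red, green, blue; 384x512 float32, m along the optical axis (not along the pixel's ray), 0 where there is no reading.
- robot.calibration(name): a dict with "mtx" (3x3 intrinsics, pixels), "extrinsics" (4x4, takes a point from camera to world coordinates); the wrist camera has in their place "hand_eye" (4x4, takes a point from camera to tool coordinates, whose origin is the TCP and whose axes are the flange's). Camera axes: x right, y down, z forward; pixel columns grow to the right and rows downward; lengths in m; the calibration is good to about 2 mm. A picture is of the moment at which its call begins: read the wrist's pose just before it. calibration takes no time and is no camera call.
- robot.close_job(): hands the job in; it is judged then, once.
Trained networks look in the newest picture that a camera, given by its name, has taken for a name from the list of things; names that differ only in an ending like _2 or _b are one class to them, and where a whole thing is asked for, a point or a joint stands for the part that bears it (a point fixed in the world has none). Each returns a list of dicts, best first, with "p" (0 to 1); they miss things now and then, are a little off and sometimes report something else, mostly with a low value. They report only what shows in the picture. A call takes as long as a camera call.
- robot.boxes_of(query, camera): "bbox" ([left, top, right, bottom] in pixels, round what is visible of it).
The state is a dict: "time": time; "joint_positions": joint angles; "qvel": joint speeds; "joint_torque": joint torques, N m; "tool_pos": TCP position; "ee_rot": TCP orientation; "wrist_force": force on the tool from outside, world axes, zero at the start; "wrist_torque": the same for the moment, N m; "width": finger opening in m; "finger_force": force on a finger pad.
Only numpy, scipy, OpenCV 4.12 (cv2) and the standard library are available. Lean on these libraries where they do the work, as an engineer would, in place of code of your own. Each camera call takes 0.05 s, during which the arm holds its last target. There are 200 camera calls.

## Working session

There is one attempt and no reset: what is moved stays moved. The work goes in short steps, Python scripts to look and compute and a shell command to move; the robot and the scene stay as the last step left them, time stands still between calls to the robot, and variables do not carry over. Pictures are saved under pics/ and viewed, at most 10 in all, crops included, and the job is handed in when it is done.

```bash
mkdir -p pics; cat > h.py <<'E'
import numpy as np,cv2
from bench import robot
def pts(name,pic,dep):
    c=robot.calibration(name);K=np.array(c["mtx"]);E=np.array(c["extrinsics"])
    v,u=np.mgrid[:384,:512];P=np.stack([(u-K[0,2])/K[0,0]*dep,(v-K[1,2])/K[1,1]*dep,dep,np.ones_like(dep)],-1)
    return (P@E.T)[...,:3]
E
python3 - <<'E'
from h import *
ims=[]
for n in("scene","side"):
    p,d=robot.snapshot(n);ims.append(p);W=pts(n,p,d);np.save(n+".npy",W);cv2.imwrite(n+".png",p[...,::-1])
    hsv=cv2.cvtColor(p,cv2.COLOR_RGB2HSV)
    for q in("rack","lid1","tip_box","jar","label_roll"):
        for b in robot.boxes_of(q,n)[:5]:
            x0,y0,x1,y1=[int(t) for t in b["bbox"]];w=W[(y0+y1)//2,(x0+x1)//2]
            print(n,q,round(b["p"],2),[x0,y0,x1,y1],w.round(3))
cv2.imwrite("pics/a.png",np.vstack([cv2.resize(i,(400,300)) for i in ims])[...,::-1])
for i,n in zip(ims,"ab"):cv2.imwrite(f"pics/{n}0.png",cv2.resize(i,(800,600))[...,::-1])
print(robot.get_obs())
E
```

```text
scene rack 0.96 [238, 195, 390, 245] [0.58  0.113 0.064]
scene lid1 0.67 [271, 197, 281, 214] [0.585 0.048 0.097]
scene lid1 0.64 [302, 195, 316, 213] [0.572 0.1   0.097]
scene lid1 0.58 [360, 196, 373, 214] [0.554 0.189 0.096]
scene lid1 0.52 [331, 196, 338, 216] [0.564 0.139 0.092]
scene lid1 0.51 [242, 196, 253, 211] [0.594 0.003 0.101]
scene tip_box 0.87 [284, 268, 375, 336] [0.706 0.155 0.05 ]
scene tip_box 0.67 [238, 194, 389, 242] [0.579 0.11  0.068]
scene tip_box 0.62 [360, 195, 372, 215] [0.554 0.189 0.096]
scene jar 0.75 [268, 150, 288, 187] [0.492 0.035 0.069]
scene label_roll 0.71 [318, 156, 350, 196] [0.471 0.136 0.045]
side rack 0.62 [200, 134, 289, 216] [0.563 0.097 0.047]
side lid1 0.66 [236, 148, 253, 164] [0.566 0.1   0.092]
side lid1 0.6 [257, 160, 267, 176] [0.582 0.045 0.085]
side lid1 0.49 [266, 162, 278, 182] [0.583 0.001 0.096]
side tip_box 0.91 [256, 140, 315, 179] [0.674 0.113 0.053]
side jar 0.66 [208, 183, 227, 220] [0.469 0.017 0.05 ]
side jar 0.57 [268, 164, 278, 180] [0.586 0.003 0.094]
side label_roll 0.93 [178, 170, 210, 200] [0.45  0.105 0.046]
{'time': 0.6, 'joint_positions': array([ 1.19693823e+00,  8.71802122e-02,  1.37067651e+00, -2.76779491e-06,
        1.68361308e+00, -1.03111919e-01]), 'qvel': array([ 0.00046582,  0.00087802,  0.00062056,  0.00183442, -0.00097075,
        0.00105417]), 'joint_torque': array([-5.36654843e-04, -3.39781380e+01, -3.02416849e+01,  7.16503523e-02,
        2.37299013e-02, -4.23807890e-06]), 'tool_pos': array([0.14711666, 0.52997956, 0.22432864]), 'ee_rot': array([3.14147074e+00, 1.53806666e-05, 2.87084616e+00]), 'wrist_force': array([-0.42832785,  0.43641814, -0.11279707]), 'wrist_torque': array([ 0.00249691, -0.0281315 ,  0.01961023]), 'finger_force': 0.0, 'width': 0.09400623594363658}
```

View pics/a0.png

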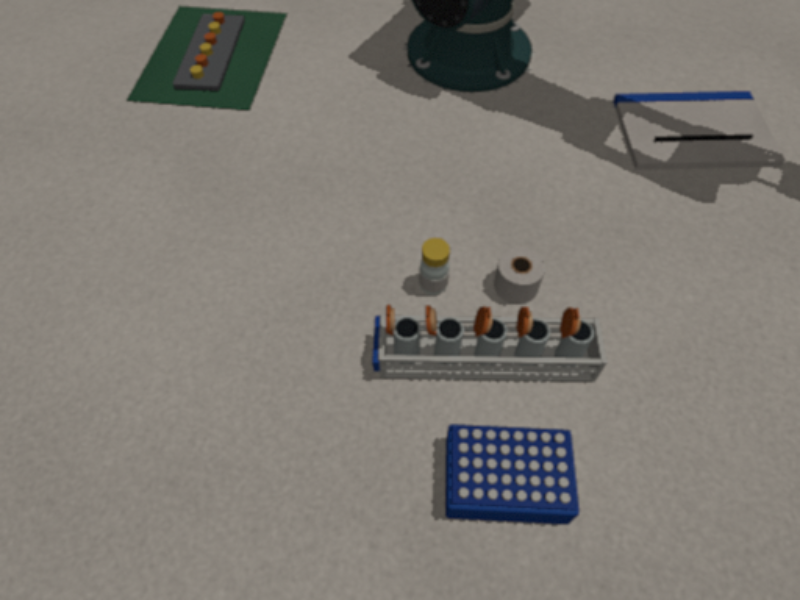

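View pics/b0.png

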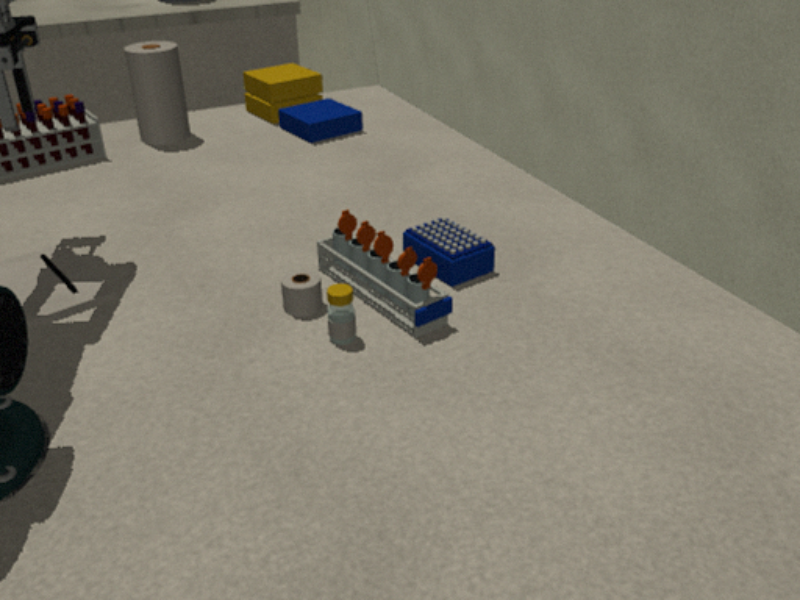

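Scene view (800x600): the rack runs left to right from the blue plate at (378,343) to the white end at (600,345), with five orange lids upright. The jar is at (435,262), the roll at (520,275) and the tip box at (512,472). The side view agrees, with the blue plate at (432,310). Next I fit the row axis from the lid points.

```bash
python3 - <<'E'
from h import *
for n in("scene","side"):
    W=np.load(n+".npy");hsv=cv2.cvtColor(cv2.imread(n+".png"),cv2.COLOR_BGR2HSV)
    near=(abs(W[...,0]-.57)<.09)&(abs(W[...,1]-.1)<.16)
    m=near&((hsv[...,0]<14)|(hsv[...,0]>174))&(hsv[...,1]>120)&(W[...,2]>.06)&(W[...,2]<.125)
    k,l,s,c=cv2.connectedComponentsWithStats(m.astype(np.uint8))
    C=[]
    for i in range(1,k):
        if s[i,4]>25:
            P=W[l==i];C.append(np.median(P,0));print(n,s[i,4],C[-1].round(4),P.min(0).round(3),P.max(0).round(3))
    C=np.array(sorted(C,key=lambda a:a[1]));f=np.polyfit(C[:,1],C[:,0],1);print("line x=",f)
    b=near&(hsv[...,0]>100)&(hsv[...,0]<130)&(hsv[...,1]>140)&(W[...,1]<.02)&(W[...,0]<.635)
    P=W[b];print("blue",len(P),np.median(P,0).round(4),P.min(0).round(3),P.max(0).round(3))
    # rack points, project on axis
    u=np.array([f[0],1]);u/=np.hypot(*u);v=np.array([u[1],-u[0]]);o=np.array([np.polyval(f,.096),.096])
    r=near&(W[...,2]>.035)&(W[...,2]<.08);q=W[r][:,:2]-o
    a,bb=q@u,q@v;k=abs(bb)<.045;print("u",u,"along",np.percentile(a[k],[1,5,95,99]).round(3),"across",np.percentile(bb[k],[2,5,95,98]).round(3))
    t=near&(abs(W[...,2]-.05)<.004);q=W[t][:,:2]-o;k=abs(q@v)<.045;print("top across",np.histogram((q@v)[k],bins=np.arange(-.045,.046,.005))[0], "along",(q@u)[k].min(),(q@u)[k].max())
E
```

```text
scene 48 [0.5958 0.0057 0.098 ] [0.583 0.002 0.064] [0.603 0.009 0.109]
scene 61 [0.5868 0.0458 0.0982] [0.574 0.041 0.061] [0.594 0.052 0.108]
scene 140 [0.5725 0.099  0.0922] [0.557 0.092 0.065] [0.584 0.106 0.107]
scene 120 [0.5645 0.1402 0.0935] [0.549 0.136 0.063] [0.575 0.148 0.108]
scene 165 [0.5537 0.1867 0.0916] [0.539 0.181 0.063] [0.565 0.195 0.108]
line x= [-0.2335459   0.59694547]
blue 79 [ 0.6041 -0.0086  0.0461] [ 0.566 -0.016  0.027] [ 0.62  -0.002  0.049]
u [-0.22742592  0.97379538] along [-0.109 -0.103  0.133  0.138] across [-0.033 -0.03   0.023  0.024]
top across [  0  11 120 114  26  29  27  27  52  80 126  71 260 280  21   0   0   0] along -0.11032019694404196 0.14013431060913945
side 142 [0.5483 0.1857 0.0892] [0.536 0.179 0.065] [0.563 0.209 0.108]
side 147 [0.5572 0.1387 0.0897] [0.544 0.133 0.065] [0.573 0.169 0.108]
side 157 [0.5671 0.0976 0.0898] [0.552 0.089 0.065] [0.58  0.125 0.109]
side 144 [0.5769 0.0438 0.0899] [0.564 0.038 0.066] [0.593 0.079 0.108]
side 167 [0.5858 0.0024 0.0901] [ 0.573 -0.003  0.064] [0.602 0.025 0.11 ]
line x= [-0.20490289  0.58623779]
blue 245 [ 0.5874 -0.0131  0.0399] [ 0.561 -0.021  0.025] [ 0.617 -0.003  0.049]
u [-0.20073233  0.97964613] along [-0.113 -0.111  0.114  0.135] across [-0.026 -0.025  0.023  0.027]
top across [  0   0   0  76 151  31  75  76  56  34  28  14   9  24  47   4   0   0] along -0.11436880782342314 0.1387627750022302
```

```bash
python3 -m handwheel '[[[0,0,0.06],[0.3,-0.35,0],1],[[0,0,0.06],[0.5,-0.63,0],1],[[0,0,0.06],[0.5,-0.63,0],1],[[0,0,0.06],[0.5,-0.63,0],1],[[0,0,0.06],[0.5,-0.63,0],1]]'; python3 -m handwheel '[[[0,0,0],[0.5,-0.63,0],1],[[0,0,0],[0.5,-0.63,0],1],[[0,0,0],[0.5,-0.63,0],1],[[0,0,0],[0.5,-0.63,0],1],[[0,0,0],[0.5,-0.63,0],1]]';  python3 -m handwheel '[[[0,0,0],[0.5,-0.63,0],1],[[0,0,0],[0.5,-0.63,0],1],[[0,0,0],[0.5,-0.63,0],1],[[0,0,0],[0.3,-0.35,0],1],[[0,0,0],[0,0,0],1]]'; python3 - <<'E'
from h import *
o=robot.get_obs();print(o)
E
```

```text
time: 1.1
tool_pos: [0.2628, 0.3852, 0.2245]
ee_rot: [3.141, 0.001, -2.937]
wrist_force: [0.3, 0.5, 0.1]
width: 0.0577
finger_force: 0.0
time: 1.6
tool_pos: [0.3879, 0.2276, 0.2246]
ee_rot: [3.141, 0.001, -2.941]
wrist_force: [0.2, 0.5, -1.3]
width: 0.0174
finger_force: 0.0
time: 2.1
tool_pos: [0.4785, 0.1147, 0.2239]
ee_rot: [-3.141, -0.0, -2.946]
wrist_force: [-0.4, 0.1, -0.4]
width: 0.0007
finger_force: 0.0
{'time': 2.1, 'joint_positions': array([ 1.20421832e-01, -4.20854684e-02,  1.50330808e+00, -5.77845610e-04,
        1.68068447e+00, -1.64650079e+00]), 'qvel': array([ 0.05271346, -0.02656354,  0.02237689,  0.03559074,  0.02287871,
        0.02775016]), 'joint_torque': array([ -1.05578341, -28.00762653, -30.62392473,  -0.24253171,
        -0.07777217,  -0.1820439 ]), 'tool_pos': array([0.47850294, 0.11472326, 0.22392684]), 'ee_rot': array([-3.14104370e+00, -3.56957888e-04, -2.94552973e+00]), 'wrist_force': array([-0.43251673,  0.11972947, -0.37787089]), 'wrist_torque': array([ 0.02169167,  0.03781188, -0.03977699]), 'finger_force': 0.0, 'width': 0.0007372403587242429}
```

```bash
python3 -m handwheel '[[[0,0,0],[0.5,-0.6,0],1],[[0,0,0],[0.6,-0.8,0],1],[[0,0,0],[0.6,-0.8,0],1],[[0,0,0],[0.6,-0.8,0],1],[[0,0,0],[0.06,-0.04,0],1]]'; python3 - <<'E'
from h import *
from scipy.spatial.transform import Rotation as R
o=robot.get_obs();p,d=robot.snapshot("wrist");c=robot.calibration("wrist");K=np.array(c["mtx"])
T=np.eye(4);T[:3,:3]=R.from_euler("xyz",o["ee_rot"]).as_matrix();T[:3,3]=o["tool_pos"];E=T@np.array(c["hand_eye"])
v,u=np.mgrid[:384,:512];W=(np.stack([(u-K[0,2])/K[0,0]*d,(v-K[1,2])/K[1,1]*d,d,np.ones_like(d)],-1)@E.T)[...,:3]
print(o["tool_pos"],E[:3,3])
np.save("wrist.npy",W);cv2.imwrite("pics/w1.png",cv2.resize(p,(768,576))[...,::-1])
hsv=cv2.cvtColor(p,cv2.COLOR_RGB2HSV)
m=((hsv[...,0]<14)|(hsv[...,0]>174))&(hsv[...,1]>120)&(W[...,2]>.06)&(W[...,2]<.125)&(d>0)
k,l,s,cc=cv2.connectedComponentsWithStats(m.astype(np.uint8))
for i in range(1,k):
    if s[i,4]>40: P=W[l==i];print(s[i],P.mean(0).round(4),P.min(0).round(3),P.max(0).round(3))
E
```

```text
time: 2.6
tool_pos: [0.5968, -0.0384, 0.2227]
ee_rot: [-3.141, -0.002, -2.946]
wrist_force: [0.1, -0.7, -0.1]
width: 0.0006
finger_force: 0.0
[ 0.59676124 -0.03843149  0.22274654] [ 0.52156056 -0.05317375  0.38272214]
[299 171   7  30 169] [0.5834 0.0038 0.0997] [ 0.573 -0.     0.086] [0.599 0.008 0.108]
[342 171   7  29 176] [0.5754 0.0437 0.0986] [0.564 0.041 0.084] [0.59  0.049 0.107]
[385 171  32  29 641] [0.5665 0.0991 0.0906] [0.553 0.092 0.065] [0.581 0.107 0.107]
[428 171  32  28 649] [0.5579 0.1402 0.0908] [0.544 0.136 0.062] [0.572 0.169 0.108]
[472 171  40  28 825] [0.5488 0.1871 0.0892] [0.535 0.181 0.063] [0.563 0.211 0.107]
```

View pics/w1.png

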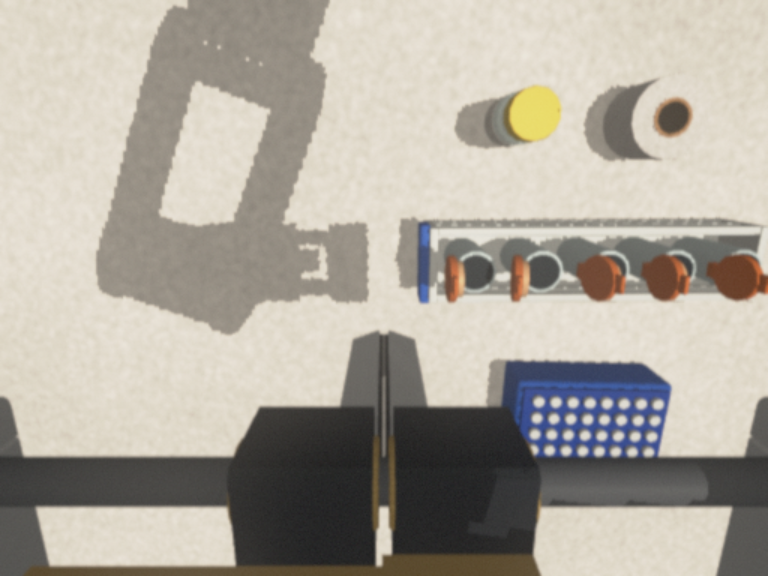

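```bash
python3 -m handwheel '[[[0,0,0],[-0.08,0,-0.5],1],[[0,0,0],[0,0,-0.7],1],[[0,0,0],[0,0,-0.7],1],[[0,0,0],[0,0,-0.45],1],[[0,0,0],[0,0,-0.12],1]]'; python3 -m handwheel '[[[0,0,0],[0,0,0],1],[[0,0,0],[0,0,0],1]]'
```

```text
time: 3.15
tool_pos: [0.5882, -0.0324, 0.0976]
ee_rot: [3.138, -0.006, -2.939]
wrist_force: [-0.3, 0.9, -0.3]
width: 0.0003
finger_force: 0.0
time: 3.35
tool_pos: [0.5919, -0.0342, 0.1029]
ee_rot: [-3.141, 0.003, -2.94]
wrist_force: [0.1, -0.3, 0.8]
width: 0.0005
finger_force: 0.0
```

```bash
for i in 1 2 3; do python3 -m handwheel '[[[0,0,0],[0,0,0],1],[[0,0,0],[0,0,0],1]]' | head -2; done
```

```text
time: 3.55
tool_pos: [0.5921, -0.035, 0.1027]
time: 3.75
tool_pos: [0.5914, -0.0352, 0.1013]
time: 3.95
tool_pos: [0.5911, -0.0351, 0.1008]
```

```bash
for i in 1 2; do python3 -m handwheel '[[[0,0,0],[-0.02,0.1,0],1],[[0,0,0],[-0.02,0.1,0],1],[[0,0,0],[-0.02,0.1,0],1],[[0,0,0],[-0.02,0.1,0],1],[[0,0,0],[-0.02,0.1,0],1]]'|sed -n '2p;4p';done;  python3 -m handwheel '[[[0,0,0],[-0.02,0.1,0],1],[[0,0,0],[-0.02,0.1,0],1],[[0,0,0],[0,0,0],1],[[0,0,0],[0,0,0],1],[[0,0,0],[0,0,0],1]]'; python3 - <<'E'
from h import *
p,d=robot.snapshot("side");p2,_=robot.snapshot("scene")
a=cv2.resize(p[110:230,180:330],(750,600),interpolation=cv2.INTER_CUBIC)
cv2.imwrite("pics/s2.png",a[...,::-1])
E
```

```text
tool_pos: [0.586, -0.0094, 0.1008]
wrist_force: [0.2, -1.3, 0.4]
tool_pos: [0.5811, 0.0153, 0.1009]
wrist_force: [0.5, 1.3, 0.2]
time: 5.45
tool_pos: [0.5791, 0.0249, 0.1008]
ee_rot: [3.142, -0.0, -2.941]
wrist_force: [-0.4, -0.6, -0.8]
width: 0.0004
finger_force: 0.0
```

View pics/s2.png

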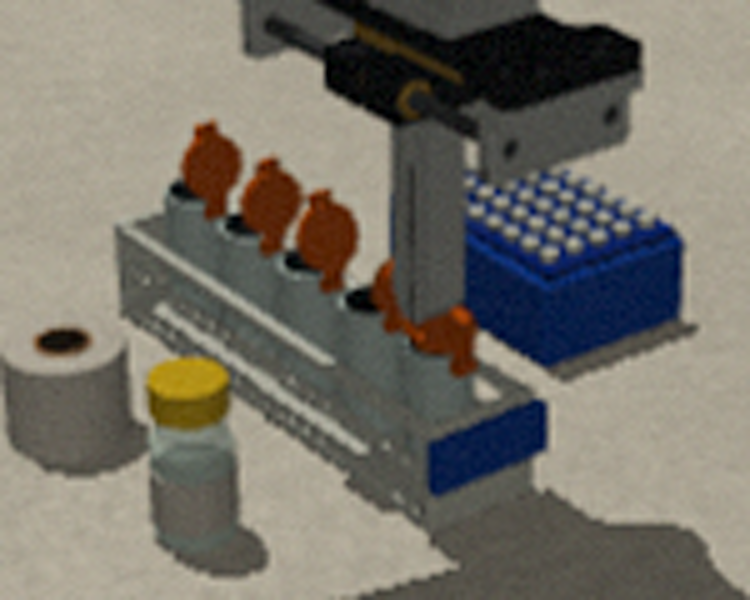

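The side view shows lid 1 folded almost flat under the fingertips, centred on the row, with lid 2 still up ahead. Now I feel down gently.

```bash
for i in 1 2 3; do python3 -m handwheel '[[[0,0,0],[0,0,-0.02],1],[[0,0,0],[0,0,0],1],[[0,0,0],[0,0,-0.02],1],[[0,0,0],[0,0,0],1],[[0,0,0],[0,0,0],1]]'|sed -n '2p;4p';done
```

```text
tool_pos: [0.5791, 0.0249, 0.0987]
wrist_force: [0.0, -0.5, -0.4]
tool_pos: [0.5791, 0.0249, 0.0967]
wrist_force: [-0.3, -0.2, -0.4]
tool_pos: [0.5791, 0.0249, 0.0947]
wrist_force: [0.1, 0.4, 0.1]
```

```bash
for i in 1 2 3; do python3 -m handwheel '[[[0,0,0],[0,0,-0.01],1],[[0,0,0],[0,0,0],1],[[0,0,0],[0,0,0],1]]'|sed -n '1,2p;4p';done
```

```text
time: 7.35
tool_pos: [0.5791, 0.0249, 0.0943]
wrist_force: [-0.2, -0.9, 0.4]
time: 7.65
tool_pos: [0.5792, 0.025, 0.0941]
wrist_force: [-1.0, 0.3, 1.6]
time: 7.95
tool_pos: [0.5792, 0.025, 0.094]
wrist_force: [-1.3, 0.5, 5.1]
```

```bash
python3 -m handwheel '[[[0,0,0],[0,0,0.04],1],[[0,0,0],[0,0,0.04],1],[[0,0,0],[-0.018,0.1,0],1],[[0,0,0],[-0.018,0.1,0],1],[[0,0,0],[-0.018,0.1,0],1]]'|sed -n '2p;4p'; python3 -m handwheel '[[[0,0,0],[-0.018,0.1,0],1],[[0,0,0],[-0.018,0.1,0],1],[[0,0,0],[-0.018,0.1,0],1],[[0,0,0],[-0.018,0.1,0],1],[[0,0,0],[-0.018,0.1,0],1]]'|sed -n '2p;4p'; python3 -m handwheel '[[[0,0,0],[-0.018,0.1,0],1],[[0,0,0],[0,0,0],1],[[0,0,0],[0,0,-0.04],1],[[0,0,0],[0,0,-0.02],1],[[0,0,0],[0,0,0],1]]'|sed -n '1,2p;4p'; python3 -m handwheel '[[[0,0,0],[0,0,0],1],[[0,0,0],[0,0,-0.01],1],[[0,0,0],[0,0,0],1],[[0,0,0],[0,0,0],1]]'|sed -n '1,2p;4p'
```

```text
tool_pos: [0.5763, 0.0404, 0.0971]
wrist_force: [0.0, -0.3, -0.9]
tool_pos: [0.5719, 0.0655, 0.0973]
wrist_force: [0.1, -0.5, 0.8]
time: 9.45
tool_pos: [0.571, 0.0698, 0.0942]
wrist_force: [-0.0, -0.3, 0.1]
time: 9.85
tool_pos: [0.571, 0.0698, 0.0941]
wrist_force: [-1.3, -0.4, 3.0]
```

```bash
python3 -m handwheel '[[[0,0,0],[0,0,0.04],1],[[0,0,0],[0,0,0.03],1],[[0,0,0],[-0.018,0.1,0],1],[[0,0,0],[-0.018,0.1,0],1],[[0,0,0],[-0.018,0.1,0],1]]'|sed -n '2p;4p'; python3 -m handwheel '[[[0,0,0],[-0.018,0.1,0],1],[[0,0,0],[-0.018,0.1,0],1],[[0,0,0],[-0.018,0.1,0],1],[[0,0,0],[-0.018,0.1,0],1],[[0,0,0],[-0.018,0.1,0],1]]'|sed -n '2p;4p'; python3 -m handwheel '[[[0,0,0],[-0.018,0.1,0],1],[[0,0,0],[0,0,0],1],[[0,0,0],[0,0,-0.04],1],[[0,0,0],[0,0,-0.02],1],[[0,0,0],[0,0,0],1]]'|sed -n '1,2p;4p'; python3 -m handwheel '[[[0,0,0],[0,0,0],1],[[0,0,0],[0,0,-0.01],1],[[0,0,0],[0,0,0],1],[[0,0,0],[0,0,0],1]]'|sed -n '1,2p;4p'; python3 - <<'E'
from h import *
p,d=robot.snapshot("side")
a=cv2.resize(p[110:230,180:330],(750,600),interpolation=cv2.INTER_CUBIC)
cv2.imwrite("pics/s3.png",a[...,::-1])
E
```

```text
tool_pos: [0.5682, 0.0855, 0.0971]
wrist_force: [0.0, -0.5, 0.5]
tool_pos: [0.5638, 0.1105, 0.0974]
wrist_force: [-0.0, -0.3, 0.2]
time: 11.35
tool_pos: [0.5629, 0.1148, 0.0942]
wrist_force: [-0.3, 0.0, 0.5]
time: 11.75
tool_pos: [0.5629, 0.1147, 0.0941]
wrist_force: [-1.3, 0.2, 2.8]
```

View pics/s3.png

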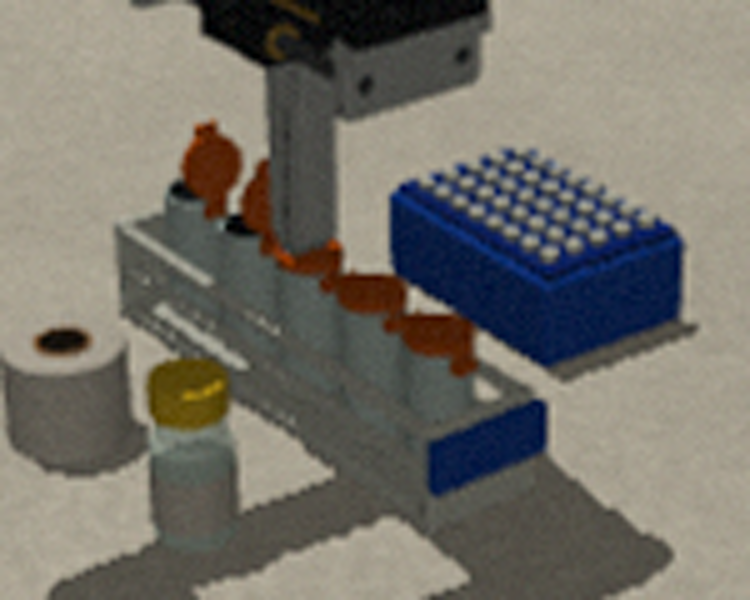

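Lids 1 to 3 lie flat, lid 4 is touching the finger and lid 5 is still upright. The rack has not moved. I carry on the same way.

```bash
python3 -m handwheel '[[[0,0,0],[0,0,0.04],1],[[0,0,0],[0,0,0.03],1],[[0,0,0],[-0.018,0.1,0],1],[[0,0,0],[-0.018,0.1,0],1],[[0,0,0],[-0.018,0.1,0],1]]'|sed -n '2p;4p'; python3 -m handwheel '[[[0,0,0],[-0.018,0.1,0],1],[[0,0,0],[-0.018,0.1,0],1],[[0,0,0],[-0.018,0.1,0],1],[[0,0,0],[-0.018,0.1,0],1],[[0,0,0],[-0.018,0.1,0],1]]'|sed -n '2p;4p'; python3 -m handwheel '[[[0,0,0],[-0.018,0.1,0],1],[[0,0,0],[0,0,0],1],[[0,0,0],[0,0,-0.04],1],[[0,0,0],[0,0,-0.02],1],[[0,0,0],[0,0,0],1]]'|sed -n '1,2p;4p'; python3 -m handwheel '[[[0,0,0],[0,0,0],1],[[0,0,0],[0,0,-0.01],1],[[0,0,0],[0,0,0],1],[[0,0,0],[0,0,0],1]]'|sed -n '1,2p;4p'
```

```text
tool_pos: [0.5601, 0.1304, 0.0972]
wrist_force: [0.6, -0.6, 0.9]
tool_pos: [0.5557, 0.1555, 0.0974]
wrist_force: [-0.9, -1.1, 0.5]
time: 13.3
tool_pos: [0.5548, 0.1598, 0.0942]
wrist_force: [0.5, 0.7, 0.6]
time: 13.7
tool_pos: [0.5548, 0.1597, 0.0941]
wrist_force: [-0.6, 0.1, 2.8]
```

```bash
python3 -m handwheel '[[[0,0,0],[0,0,0.04],1],[[0,0,0],[0,0,0.03],1],[[0,0,0],[-0.018,0.1,0],1],[[0,0,0],[-0.018,0.1,0],1],[[0,0,0],[-0.018,0.1,0],1]]'|sed -n '2p;4p'; python3 -m handwheel '[[[0,0,0],[-0.018,0.1,0],1],[[0,0,0],[-0.018,0.1,0],1],[[0,0,0],[-0.018,0.1,0],1],[[0,0,0],[-0.018,0.1,0],1],[[0,0,0],[-0.018,0.1,0],1]]'|sed -n '2p;4p'; python3 -m handwheel '[[[0,0,0],[-0.018,0.1,0],1],[[0,0,0],[0,0,0],1],[[0,0,0],[0,0,-0.04],1],[[0,0,0],[0,0,-0.02],1],[[0,0,0],[0,0,0],1]]'|sed -n '1,2p;4p'; python3 -m handwheel '[[[0,0,0],[0,0,0],1],[[0,0,0],[0,0,-0.01],1],[[0,0,0],[0,0,0],1],[[0,0,0],[0,0,0],1]]'|sed -n '1,2p;4p'
```

```text
tool_pos: [0.552, 0.1755, 0.0971]
wrist_force: [-0.9, -0.5, 0.7]
tool_pos: [0.5476, 0.2005, 0.0974]
wrist_force: [0.3, -1.4, 0.1]
time: 15.2
tool_pos: [0.5467, 0.2048, 0.0942]
wrist_force: [-0.1, -0.8, 0.5]
time: 15.6
tool_pos: [0.5467, 0.2048, 0.0941]
wrist_force: [-1.7, -0.9, 2.3]
```

```bash
python3 -m handwheel '[[[0,0,0],[0,0,0.03],1],[[0,0,0],[-0.018,0.1,0],1],[[0,0,0],[-0.036,0.2,0],1],[[0,0,0],[-0.036,0.2,0],1],[[0,0,0],[-0.036,0.2,0],1]]'|sed -n '2p;4p'; python3 -m handwheel '[[[0,0,0],[-0.036,0.2,0],1],[[0,0,0],[0,0,0.3],1],[[0,0,0],[0,0.4,0.7],1],[[0,0,0],[0,0.6,0.7],1],[[0,0,0],[0,0.6,0.3],1]]'|sed -n '1,2p;4p'; python3 -m handwheel '[[[0,0,0],[0,0.4,0],1],[[0,0,0],[0,0,0],1],[[0,0,0],[0,0,0],1],[[0,0,0],[0,0,0],1]]'|sed -n '1,2p;4p'; python3 - <<'E'
from h import *
p,d=robot.snapshot("side");p2,d2=robot.snapshot("scene")
a=cv2.resize(p[110:230,180:330],(500,400),interpolation=cv2.INTER_CUBIC);b=cv2.resize(p2[140:260,220:410],(500,200))
a=cv2.resize(p[110:230,180:330],(375,300));b=cv2.resize(p2[140:340,220:410],(375,300))
cv2.imwrite("pics/f.png",cv2.resize(np.hstack([a,b]),(750,300))[...,::-1])
for n,q,D in(("side",p,d),("scene",p2,d2)):
    W=pts(n,q,D);h=cv2.cvtColor(q,cv2.COLOR_RGB2HSV)
    m=(abs(W[...,0]-.57)<.09)&(abs(W[...,1]-.1)<.17)&((h[...,0]<14)|(h[...,0]>174))&(h[...,1]>120)&(W[...,2]>.055)&(W[...,2]<.125)
    k,l,s,c=cv2.connectedComponentsWithStats(m.astype(np.uint8))
    for i in range(1,k):
        if s[i,4]>25: P=W[l==i];print(n,np.median(P,0).round(4),np.percentile(P[:,2],98).round(4),np.polyfit(P[:,1],P[:,2],1)[0].round(3))
E
```

```text
tool_pos: [0.5401, 0.2412, 0.0951]
wrist_force: [-0.1, 0.5, 0.4]
time: 16.6
tool_pos: [0.5403, 0.3312, 0.2015]
wrist_force: [0.9, -0.0, -0.4]
time: 17.0
tool_pos: [0.5386, 0.3488, 0.195]
wrist_force: [0.7, -0.4, -0.2]
side [0.5668 0.1008 0.0758] 0.078 0.004
scene [0.5852 0.022  0.0751] 0.0772 0.034
scene [0.5759 0.0672 0.0751] 0.0771 0.038
scene [0.5673 0.1113 0.0752] 0.0774 0.069
scene [0.558  0.1566 0.0751] 0.0772 0.068
scene [0.5485 0.201  0.0752] 0.0771 0.089
```

View pics/f.png

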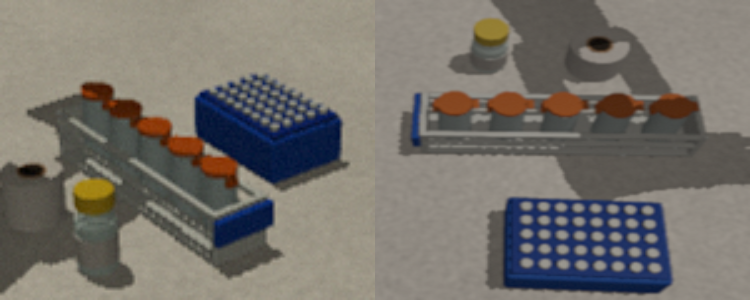

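All five lids lie flat at about 75 mm in both views, and the rack, tip box, jar and label roll stand where they were. I'm handing in.

```bash
python3 -c "
from bench import robot
print(robot.close_job())"
```

```text
the job is handed in; nothing more can be done
None
```

All five lids were folded shut in order from the blue plate to the white end and lie flat, the highest contact force I read was about 5 N, nothing else in the scene appears to have moved, and the job was handed in at about 17 s; no verdict came back.

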